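# Free a drilled bracket in its jig: clamp back, index plunger out and held

### The arm

A 7-joint arm with a two-finger parallel gripper is mounted at the origin on the work surface; the furniture and walls round the work are solid. World frame = base frame: x ahead of the robot, y to its left, z up, the work surface at z = 0. Lengths are in mm, angles in rad, forces in N, time in s.
With the tool pointing down it reaches from about 400 to 850 mm from the base axis. Payload 4.4 kg.
Tool frame: the origin (TCP) lies at the very end of the fingers, on their centre line; the grasp point (between the pads) lies 19 mm behind it (robot.grip_point_offset is the distance from the TCP to the grasp point, in mm); z points along the fingers, y is the line along which they close (so a half turn about z gives the same grasp; the last joint's range is limited). The gripper opens to 94 mm and grips with 3 to 60 N. Pads are 16 mm wide; open, the fingers measure 119 mm over their backs; the gripper's body (75 mm by 177 mm) begins 78 mm behind the grasp point.
Start: joints at [-1.364, 0.628, 0.038, 1.517, -0.027, 0.996, -0.02], TCP at [175.103, 625.985, 205.478] pointing down, gripper open.
Joint ranges: [-3.06, 3.06], [-0.37, 2.12], [-1.25, 1.32], [0.18, 2.47], [-1.1, 4.24], [0.23, 1.98], [-2.94, 2.94]. Speed limits (rad/s): [2.57, 2.57, 3.14, 3.14, 3.14, 3.14, 3.14].

### API

Orientations are given as a unit quaternion [x, y, z, w].
In Python, from plant import robot, optics gives the robot as it stands.
- The arm moves only by the tool step_arm, never from a script. Its argument "commands" is a list of rows, each a list of 7 numbers: the finger opening in cm, from 0 to 9.4, then the shift along the world's x, y, z in cm, then the turn, a rotation vector about the world's x, y, z in rad. In form: [[hand, dx, dy, dz, ax, ay, az], ...]. A call has 1 to 12 rows; each row shifts and turns the commanded pose from where the row before left it; what a row does not reach is not made up. A row lasts 1/10 s, in which the tool goes at most 50 mm and 8.59 degrees, less where a joint would pass 70% of its speed; a pose out of reach is approached as far as the arm can. A call with a gripper value outside its range is refused whole. The fingers move at their own pace and stop on an object; "squeeze" is the grip in N (left out, the last holds). Time passes only in rows, so rows that do not move let the fingers close. It gives the time, the measured TCP pose, the force, the opening and the grip force at its end, in the units of the state.
- robot.get_obs(): the state, without advancing time (a new reading comes with each control period).
- optics.capture(name): name is "scene" or "top" or "wrist"; returns (picture, depth): 400x640x3 uint8, blue, green, red; 400x640 float32, mm along the optical axis (not along the pixel's ray), 0 where there is no reading.
- optics.camera_model(name): a dict with "mtx" (3x3 intrinsics, pixels), "cam_to_world" (4x4, takes a point from camera to world coordinates). Camera axes: x right, y up, looking along -z (the intrinsics and any distortion apply to the point x, -y, -z); pixel columns grow to the right and rows downward; lengths in mm; the calibration is good to about 2 mm. A picture is of the moment at which its call begins: read the wrist's pose just before it. camera_model takes no time and is no camera call; for the wrist camera it gives the pose at the moment of the call.
- robot.hand_in(): hands the job in; it is judged then, once.
Trained networks look in the newest picture that a camera, given by its name, has taken for a name from the list of things; names that differ only in an ending like _2 or _b are one class to them, and where a whole thing is asked for, a point or a joint stands for the part that bears it (a point fixed in the world has none). Each returns a list of dicts, best first, with "score" (0 to 1); they miss things now and then, are a little off and sometimes report something else, mostly with a low value. They report only what shows in the picture. A call takes as long as a camera call.
- optics.spot_in(camera, query): "point" ([column, row] in pixels, amid what is visible of it).
- optics.masks_of(camera, query): "pixels" (400x640 bool, what is visible of it) and "point" ([column, row] in pixels, amid what is visible of it).
- optics.mark_of(camera, query): "point" ([column, row] in pixels: a listed point, or the origin of a listed thing).
The state is a dict: "time": time; "qpos": joint angles; "joint_velocities": joint speeds; "effort": joint torques, N m; "ee_pos": TCP position; "tool_rot": TCP orientation; "contact_force": force on the tool from outside, world axes, zero at the start; "torque": the same for the moment, N m; "finger_gap": opening from 0.0 (shut) to 1.0 (fully open); "finger_force": force on a finger pad.
Only numpy, scipy, OpenCV 4.12 (cv2) and the standard library are available. Lean on these libraries where they do the work, as an engineer would, in place of code of your own. Each camera call takes 0.05 s, during which the arm holds its last target. There are 200 camera calls.

### The job

The aluminium angle bracket in the blue-based drill jig has been drilled and I want to draw it out of the open side. The nut of the dark steel strap clamp is already slackened: slide the clamp by its upright red handle, away from the bracket, fully back to the end of its slot and leave it there. Then take the black knob of the sprung index plunger, pull it straight up as far as it goes, so that its pin is clear of the hole in the bracket, and finish while still holding it up; leave the bracket seated and do not disturb the things standing near the jig.

Things in the scene. Friction and masses are not known exactly. Their poses are not given: they have to be found in the camera images.
- jig: Drill jig, fixed. Origin on the bench under the plunger; z up; +x: the clamp slides back this way; +y: open side. Blue base plate x -58 to 116, y -80 to 62 mm, top at 14 mm. Clamp stud and nut at x = 58, y = 0 mm, top 57 mm. Bush plate under the knob with 2 brass bushes: x -12 to 12, y -73 to 36 mm, top with bushes 52 mm. Back stop x -44 to -28 mm, top 59 mm.
- clamp_handle (a point): Grip point of the clamp's upright red round handle (16 mm diameter, 56 mm tall, standing on the strap): 36 mm above the strap's top face, 20 mm below the handle's top, 76 mm above the bench; at jig x = 84 mm, y = 0 when the clamp is fully forward. Axes as the jig's. The dark steel strap is 28 mm wide and lies along jig x.
- clamp (a joint): Travel of the strap clamp, m: 0 = fully forward, its nose 18 mm over the bracket's lower leg; 0.028 = fully back, at the end of its slot. It slides along jig +x with about 2.5 N of friction and stays where it is left. It starts between 0 and 0.005.
- knob_grip (a point): Grip point on the upright axis of the round black plunger knob, at jig x = 0, y = 0; seated it is 86 mm above the bench. Moves with the knob. Knob 34 mm tall: a 23 mm diameter waist from 10 mm below to 9 mm above this point, then a 29 mm diameter flange up to its top, 20 mm above this point. The plunger's body, 24 mm across, ends 20 mm below this point.
- plunger (a joint): Travel of the plunger, m: 0 = seated, its pin down in the hole in the bracket; 0.018 = fully back against its stop. Pulled straight up against a spring, 5 N at first and 11.5 N fully back; it springs home when let go. The pin has left the hole at 0.010.
- pin_tip (a point): Tip of the plunger's steel pin (10 mm diameter), on the knob's axis, 69.5 mm below knob_grip; seated 16.5 mm above the bench.
- bracket: Loose aluminium angle bracket seated in the jig, 8 mm thick, 60 x 70 mm lower leg and 44 mm high upright leg, 0.14 to 0.28 kg. Origin at the underside of its 12 mm seat hole, 18 mm above the bench at jig x = y = 0. The lower leg (bracket x -20 to 32, y -35 to 35 mm, z 0 to 8 mm) has the hole that the pin sits in; the upright leg, at x -28 to -20 mm, stands against the back stop.
- oil_spray: Bystander, loose: spray can with orange label and red cap, 53 mm diameter, 171 mm tall, standing on the bench. Origin at its foot.
- cutting_paste: Bystander, loose: flat round tin of paste with a green lid, 79 mm diameter, 42 mm tall. Origin under its middle.
- bolt: Bystander, loose: steel hexagon bolt standing on its head, 28 mm across, 60 mm tall. Origin at its foot.

How it is judged (in metres and radians):
On the way, in this order (a step that is already met when the one before it is completed fails the run):
1. the strap clamp has been slid back to the end of its slot while the plunger is still seated (value of joint clamp above 0.024 m and value of joint plunger below 0.004 m), for 0.2 s.
2. the plunger is pulled fully back by its knob and held in the gripper (value of joint plunger above 0.0155 m and contact force between plunger and the fingers above 1 N), for 0.3 s.
At the end, for the whole second after the job is handed in: The gripper is still holding the plunger by its knob (over 1 N of touch), steady and at least 15.5 mm back of its 18 mm travel, the tip of its pin at least 2 mm clear above the bracket's hole; the clamp is at least 24 mm back of its 28 mm; the bracket sits still within 4 mm of where it was (all of step 2 and value of joint clamp above 0.024 m and z of pin_tip in the frame of bracket above 0.01 m and velocity of joint plunger between -0.01 and 0.01 m/s and distance of bracket from where it was at the start of the episode below 0.004 m and linear speed of bracket below 0.02 m/s and angle between bracket's own z axis and vertical below 0.06 rad); the arm keeps its last pose, push and grip.
It fails at once if the spray can is shoved, lifted or knocked over (distance of oil_spray from where it was at the start of the episode above 0.025 m or angle between oil_spray's own z axis and vertical above 0.5 rad).
It fails at once if the tin of paste is shoved, lifted or knocked over (distance of cutting_paste from where it was at the start of the episode above 0.025 m or angle between cutting_paste's own z axis and vertical above 0.5 rad).
It fails at once if the bolt is shoved, lifted or knocked over (distance of bolt from where it was at the start of the episode above 0.025 m or angle between bolt's own z axis and vertical above 0.5 rad).
It fails at once if the bracket is shifted or lifted out of its seat (distance of bracket from where it was at the start of the episode above 0.008 m or angle between bracket's own z axis and vertical above 0.15 rad).
It also fails if it takes over 38 s, if anything falls off the work surface, if the arm or the gripper's body presses on something with over 40 N, if the wrist force passes 120 N, or if a joint passes its speed limit or range.

## Working session

There is one attempt and no reset: what is moved stays moved. The work goes in short steps, Python scripts to look and compute and a tool call to move; the robot and the scene stay as the last step left them, time stands still between calls to the robot, and variables do not carry over. Pictures are saved under pics/ and viewed, at most 10 in all, crops included, and the job is handed in when it is done.

Besides the shell and the picture viewer there is one more tool, called after "Call:" as name(argument=value, ...) on one line, values as JSON. step_arm: Moves the arm, as the interface text tells. Its arguments: {"type":"object","properties":{"commands":{"type":"array","items":{"type":"array","items":{"type":"number"}}},"squeeze":{"type":"number"}},"required":["commands"]}

```bash
mkdir -p pics; cat > h.py <<'E'
import numpy as np, cv2
from plant import robot, optics
def world(cam, px, depth=None, z=None):
    m=optics.camera_model(cam); K=np.array(m["mtx"]); T=np.array(m["cam_to_world"])
    r=np.linalg.inv(K)@[px[0],px[1],1]; d=T[:3,:3]@[r[0],-r[1],-1]; o=T[:3,3]
    s=depth if z is None else (z-o[2])/d[2]
    return o+s*d
E
python3 - <<'E'
from h import *
s=robot.get_obs(); print(s)
for c in("scene","top"):
    p,d=optics.capture(c); cv2.imwrite(f"pics/{c}0.png",p); np.save(c+"_d.npy",d)
    print(c,optics.camera_model(c))
    for q in("jig","clamp_handle","knob_grip","bracket","oil_spray","cutting_paste","bolt"):
        r=optics.mark_of(c,q)[:2]
        for e in r:
            x=e["point"]; zz=d[int(np.clip(round(x[1]),0,399)),int(np.clip(round(x[0]),0,639))]
            z={"jig":0,"clamp_handle":76,"knob_grip":86,"bracket":18}.get(q,0)
            print(q,round(e["score"],2),np.round(x),"onplane",np.round(world(c,x,z=z)),"depth",np.round(world(c,x,zz)))
E
```

```text
{'time': 0.0, 'qpos': array([-1.36382838,  0.62929788,  0.03842758,  1.51833469, -0.02701973,
        0.99628215, -0.01996913]), 'joint_velocities': array([ 0.00123877, -0.00012878,  0.00040239,  0.00077232, -0.00110615,
       -0.00110512,  0.00129449]), 'effort': array([ 1.80256702e-04, -5.49724710e+01,  1.14310674e+00, -1.86641783e+01,
       -5.23019617e-02,  2.33564107e-02,  1.45905974e-04]), 'ee_pos': array([174.89259229, 625.3615793 , 204.59576592]), 'tool_rot': array([ 1.35945402e-01,  9.90715920e-01, -8.93771742e-04, -1.24932286e-04]), 'contact_force': array([ 0.17760293, -0.32302193,  0.14270973]), 'torque': array([-0.01020931,  0.04424837,  0.00746915]), 'finger_force': 0.0, 'finger_gap': 1.0024978512777285}
scene {'mtx': array([[474.88481198,   0.        , 323.03672247],
       [  0.        , 474.88481198, 204.52847104],
       [  0.        ,   0.        ,   1.        ]]), 'cam_to_world': array([[ 6.72465322e-01,  5.11577641e-01, -5.34863261e-01,
        -1.07534362e+01],
       [-7.39884163e-01,  4.46082603e-01, -5.03568998e-01,
        -5.80503845e+02],
       [-1.90214
[... 1225 characters left out ...]
61406e-02,  7.30635447e-02,  9.96882392e-01,
         9.31474506e+02],
       [ 0.00000000e+00,  0.00000000e+00,  0.00000000e+00,
         1.00000000e+00]])}
jig 0.72 [363. 204.] onplane [ 468. -259.    0.] depth [ 464. -250.   56.]
clamp_handle 0.82 [349. 231.] onplane [ 399. -217.   76.] depth [ 399. -214.   97.]
knob_grip 0.57 [366. 198.] onplane [ 475. -254.   86.] depth [ 473. -251.  104.]
bracket 0.59 [366. 200.] onplane [ 477. -263.   18.] depth [ 471. -249.  103.]
oil_spray 0.89 [247. 220.] onplane [420.  28.   0.] depth [419.   3. 170.]
cutting_paste 0.94 [283. 229.] onplane [400. -60.   0.] depth [400. -63.  41.]
bolt 0.44 [289. 200.] onplane [471. -73.   0.] depth [467. -76.  63.]
```

```bash
python3 - <<'E'
import cv2
a=cv2.imread("pics/top0.png")[130:290,210:450]; cv2.imwrite("pics/t1.png",cv2.resize(a,(780,520),interpolation=cv2.INTER_CUBIC))
a=cv2.imread("pics/scene0.png")[130:330,210:480]; cv2.imwrite("pics/s1.png",cv2.resize(a,(780,578),interpolation=cv2.INTER_CUBIC))
E
```

```text
(no output)
```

View pics/t1.png

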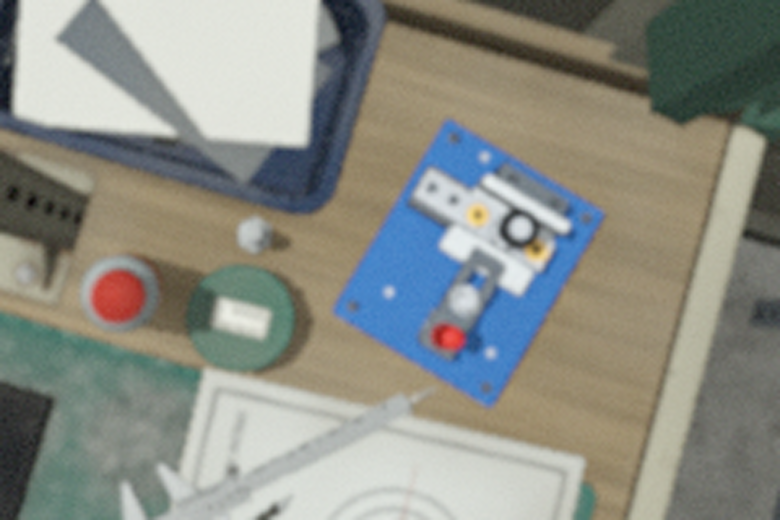

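View pics/s1.png

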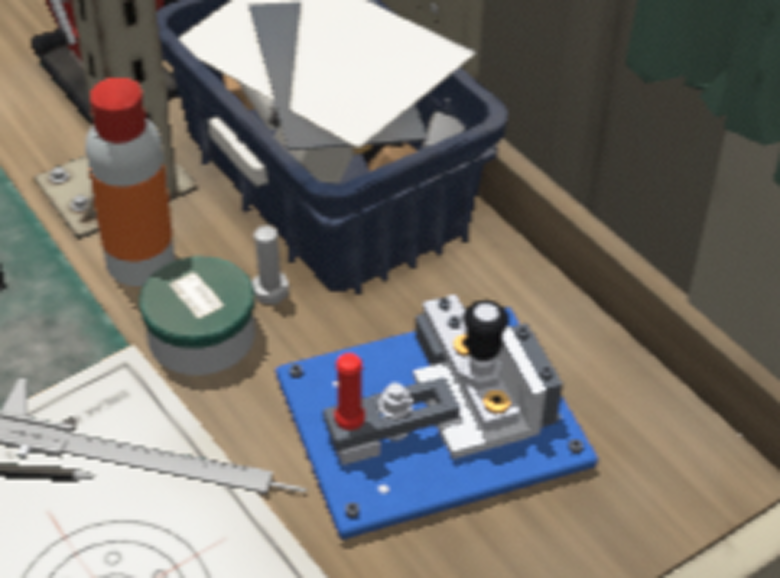

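```bash
python3 - <<'E'
from h import *
C=np.array([[-58,-80],[116,-80],[116,62],[-58,62]],float)
out=[]
for c in("top","scene"):
    p=cv2.imread(f"pics/{c}0.png"); d=np.load(c+"_d.npy"); h=cv2.cvtColor(p,cv2.COLOR_BGR2HSV)
    m=cv2.inRange(h,(100,140,60),(125,255,255)); n,l,s,_=cv2.connectedComponentsWithStats(m)
    # component nearest jig
    m[:, :300]=0 if c=="top" else m[:, :300]
    if c=="scene": m[:230]=0
    ys,xs=np.nonzero(m); pts=np.array([world(c,(x,y),z=14)[:2] for x,y in zip(xs,ys)])
    keep=np.hypot(*(pts-[450,-250]).T)<150; pts=pts[keep]
    dz=np.median([world(c,(x,y),d[y,x])[2] for x,y in zip(xs[keep],ys[keep])])
    r=cv2.minAreaRect(pts.astype(np.float32)); print(c,len(pts),r,"z",dz)
    a=np.radians(r[2]);print(np.round(cv2.boxPoints(r)))
    for col,name in(((0,150,90),"red"),):
        q=cv2.inRange(h,(0,150,80),(8,255,255))|cv2.inRange(h,(172,150,80),(180,255,255))
        ys,xs=np.nonzero(q); P=np.array([world(c,(x,y),d[y,x]) for x,y in zip(xs,ys)])
        P=P[np.hypot(*(P[:,:2]-[395,-215]).T)<40]; print("red",len(P),P.mean(0),P[:,2].min(),P[:,2].max(),P[P[:,2]>85].mean(0))
# height map of tall things from both
    P=[]
    for y in range(0,400,3):
        for x in range(0,640,3):
            if d[y,x]>0: P.append(world(c,(x,y),d[y,x]))
    P=np.array(P); T=P[(P[:,2]>110)&(np.hypot(P[:,0],P[:,1])<900)]
    g={}
    for v in T: k=(int(v[0]//50*50),int(v[1]//50*50)); g[k]=max(g.get(k,0),int(v[2]))
    print(sorted(g.items()))
for y in (0,):
    d=np.load("top_d.npy"); P=np.array([world("top",(x,y),d[y,x]) for y in range(180,215) for x in range(350,385)])
    K=P[(P[:,2]>98)&(P[:,2]<115)]; print("knobtop",len(K),K.mean(0),K.min(0),K.max(0))
E
```

```text
Traceback (most recent call last):
  File "h.py", line 4, in world
    m=optics.camera_model(cam); K=np.array(m["mtx"]); T=np.array(m["cam_to_world"])
ValueError: time passes only in moves, steps and waits
```

View pics/scene0.png

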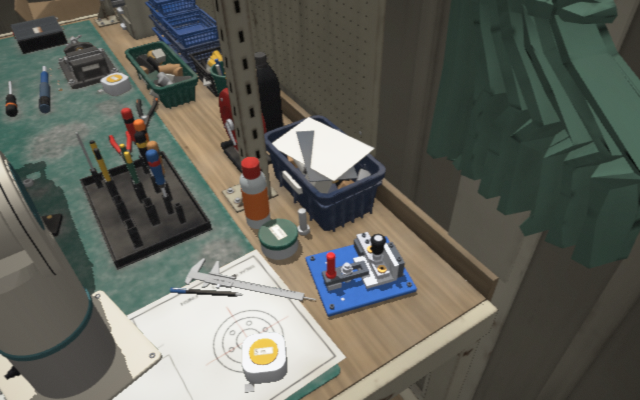

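```bash
cat > h.py <<'E'
import numpy as np, cv2
from plant import robot, optics
M={}
def world(cam, px, depth=None, z=None):
    m=M.setdefault(cam,optics.camera_model(cam)) if cam not in M else M[cam]
    K=np.array(m["mtx"]); T=np.array(m["cam_to_world"]); px=np.atleast_2d(px).astype(float)
    r=np.c_[(px-K[:2,2])/[K[0,0],K[1,1]]]; d=np.c_[r[:,0],-r[:,1],-np.ones(len(r))]@T[:3,:3].T; o=T[:3,3]
    s=np.asarray(depth) if z is None else (z-o[2])/d[:,2]
    return o+d*np.reshape(s,(-1,1))
E
python3 - <<'E'
from h import *
for c in("top","scene"):
    p=cv2.imread(f"pics/{c}0.png"); d=np.load(c+"_d.npy"); h=cv2.cvtColor(p,cv2.COLOR_BGR2HSV)
    yy,xx=np.mgrid[:400,:640]; px=np.c_[xx.ravel(),yy.ravel()]; W=world(c,px,d.ravel()); Z14=world(c,px,z=14); ok=d.ravel()>0
    blue=(cv2.inRange(h,(100,140,60),(125,255,255)).ravel()>0)&(np.hypot(*(Z14[:,:2]-[435,-240]).T)<135)
    im=cv2.morphologyEx((blue.reshape(400,640)*255).astype(np.uint8),cv2.MORPH_OPEN,np.ones((3,3)))
    b=Z14[im.ravel()>0]; r=cv2.minAreaRect(b[:,:2].astype(np.float32)); print(c,len(b),r,"z",np.median(W[im.ravel()>0,2])); print(np.round(cv2.boxPoints(r)))
    q=((cv2.inRange(h,(0,150,80),(8,255,255))|cv2.inRange(h,(172,150,80),(180,255,255))).ravel()>0)&(np.hypot(*(W[:,:2]-[395,-215]).T)<40)
    R=W[q]; print("red",len(R),R.mean(0),R[:,2].min(),R[:,2].max(),"top",R[R[:,2]>90].mean(0))
    K=W[ok&(np.hypot(*(W[:,:2]-[472,-253]).T)<22)&(W[:,2]>97)&(W[:,2]<115)]; print("knobtop",len(K),K.mean(0),K.min(0),K.max(0))
    T=W[ok&(W[:,2]>110)&(np.hypot(W[:,0],W[:,1])<900)]
    g={}
    for v in T: k=(int(v[0]//50*50),int(v[1]//50*50)); g.setdefault(k,[]).append(int(v[2]))
    print([(k,max(v)) for k,v in sorted(g.items()) if len(v)>5])
E
```

```text
top 1831 ((449.333984375, -235.45591735839844), (137.9741668701172, 168.2065887451172), 60.304927825927734) z 13.789254362970723
[[ 342. -254.]
 [ 488. -337.]
 [ 557. -217.]
 [ 410. -134.]]
red 49 [ 394.59035486 -212.0683833    86.19597421] 45.442702896417586 97.31367659336877 top [ 394.11733538 -213.66272633   94.787344  ]
knobtop 125 [ 471.03939746 -257.20786374  104.64050361] [ 458.86179478 -270.34528762   97.07342174] [ 483.86280283 -244.15631992  109.33587933]
[((0, -50), 125), ((50, -800), 123), ((50, -750), 122), ((50, -700), 222), ((50, -650), 221), ((50, -50), 162), ((50, 0), 163), ((100, -800), 124), ((100, -750), 126), ((100, -700), 285), ((100, -650), 240), ((150, -800), 125), ((150, -750), 280), ((150, -700), 285), ((200, -850), 120), ((200, -800), 125), ((200, -750), 283), ((200, -700), 285), ((200, 300), 149), ((250, -850), 122), ((250, -800), 125), ((250, -750), 284), ((250, -700), 285), ((250, 200), 147), ((250, 250), 148), ((250, 300), 151), ((250, 350), 158), ((300, -850), 121), ((300, -800), 125), ((300, -750), 279), ((300, 150), 174), ((300, 200), 164), ((300, 25
[... 3500 characters left out ...]
600, -200), 116), ((600, -150), 141), ((600, -100), 139), ((600, -50), 136), ((600, 0), 132), ((600, 50), 129), ((600, 100), 117), ((600, 350), 124), ((600, 400), 126), ((650, -300), 168), ((650, -250), 442), ((650, -200), 441), ((650, -100), 405), ((650, -50), 119), ((650, 0), 129), ((650, 50), 128), ((650, 200), 170), ((650, 250), 205), ((650, 350), 124), ((650, 400), 144), ((650, 450), 143), ((700, -150), 423), ((700, -100), 408), ((700, -50), 402), ((700, 0), 387), ((700, 50), 373), ((700, 100), 358), ((700, 200), 164), ((700, 250), 205), ((700, 450), 125), ((750, 100), 351), ((750, 150), 343), ((750, 200), 328), ((750, 250), 313), ((750, 300), 298), ((800, 300), 297), ((800, 350), 283)]
```

View pics/top0.png

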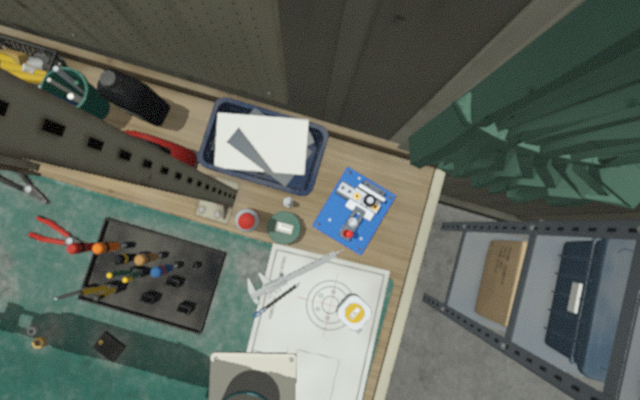

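```bash
python3 - <<'E'
from h import *
print([a for a in dir(robot) if a[0]!='_'],[a for a in dir(optics) if a[0]!='_'])
for c in("top","scene"):
    d=np.load(c+"_d.npy")
    yy,xx=np.mgrid[:400,:640]; W=world(c,np.c_[xx.ravel(),yy.ravel()],d.ravel())[d.ravel()>0]
    P=W[(W[:,0]>380)&(W[:,0]<560)&(W[:,1]>30)&(W[:,1]<160)]
    for z in range(0,800,100):
        q=P[(P[:,2]>=z+5)&(P[:,2]<z+105)]
        if len(q): print(c,z,len(q),np.round(np.percentile(q[:,:2],[2,98],axis=0)).tolist())
    P=W[(W[:,0]>380)&(W[:,0]<720)&(W[:,1]<-280)]
    for z in range(0,700,100):
        q=P[(P[:,2]>=z+20)&(P[:,2]<z+120)]
        if len(q): print(c,"curt",z,len(q),np.round(np.percentile(q[:,:2],[2,98],axis=0)).tolist())
E
```

```text
['IKError', 'get_obs', 'grip_point_offset', 'hand_in'] ['camera_model', 'capture', 'mark_of', 'masks_of', 'spot_in']
top 0 713 [[394.0, 52.0], [558.0, 154.0]]
top 100 1067 [[452.0, 31.0], [559.0, 156.0]]
top 200 358 [[452.0, 54.0], [493.0, 65.0]]
top 300 587 [[452.0, 54.0], [493.0, 65.0]]
top 400 1041 [[452.0, 54.0], [493.0, 65.0]]
top 500 2149 [[452.0, 54.0], [493.0, 65.0]]
top 600 6031 [[444.0, 54.0], [493.0, 68.0]]
top 700 2341 [[445.0, 54.0], [493.0, 67.0]]
top curt 0 1809 [[383.0, -804.0], [670.0, -282.0]]
top curt 100 1772 [[384.0, -836.0], [670.0, -284.0]]
top curt 200 2797 [[401.0, -738.0], [670.0, -284.0]]
top curt 300 6004 [[458.0, -546.0], [669.0, -286.0]]
top curt 400 9028 [[461.0, -552.0], [670.0, -284.0]]
top curt 500 11509 [[486.0, -431.0], [665.0, -287.0]]
top curt 600 11884 [[494.0, -376.0], [567.0, -291.0]]
scene 0 772 [[402.0, 31.0], [549.0, 143.0]]
scene 100 1387 [[453.0, 33.0], [557.0, 111.0]]
scene 200 1399 [[453.0, 54.0], [494.0, 105.0]]
scene 300 1799 [[453.0, 54.0], [494.0, 105.0]]
scene 400 787 [[452.0, 54.0], [494.0, 104.0]]
scene curt 0 10216 [[474.0, -671.0], [668.0, -285.0]]
scene curt 100 6489 [[564.0, -633.0], [666.0, -299.0]]
scene curt 200 5775 [[456.0, -596.0], [574.0, -307.0]]
scene curt 300 15913 [[455.0, -574.0], [532.0, -307.0]]
scene curt 400 20216 [[458.0, -544.0], [616.0, -307.0]]
scene curt 500 3191 [[483.0, -478.0], [524.0, -358.0]]
```

```bash
python3 - <<'E'
from h import *
A=[]
for c in("top","scene"):
    d=np.load(c+"_d.npy"); yy,xx=np.mgrid[:400,:640]; A.append(world(c,np.c_[xx.ravel(),yy.ravel()],d.ravel())[d.ravel()>0])
W=np.vstack(A); J=W-[469.5,-258.5,0]; ex=np.array([-.868,.497]); ey=np.array([-.497,-.868])
u=J[:,:2]@ex; v=J[:,:2]@ey
for z0 in range(110,700,60):
    k=(W[:,2]>z0)&(W[:,2]<z0+60)&(np.hypot(u,v)<260)
    if k.sum()>5:
        i=np.argsort(np.hypot(u[k],v[k]))[:max(1,k.sum()//200)+3]
        print(z0,k.sum(),"nearest u,v",np.round([u[k][i].mean(),v[k][i].mean()]),"world",np.round(W[k][i].mean(0)),
          "in band |u|<70 min|v|:",np.round(np.min(np.abs(v[k&True][np.abs(u[k])<70]),initial=999)), "in |v|<100, umin:",np.round(np.sort(-u[k][np.abs(v[k])<100])[:3]))
E
```

```text
110 10305 nearest u,v [  29. -127.] world [ 507. -134.  113.] in band |u|<70 min|v|: 122.0 in |v|<100, umin: [146. 146. 146.]
170 3248 nearest u,v [-147.   -1.] world [ 597. -331.  192.] in band |u|<70 min|v|: 999.0 in |v|<100, umin: [146. 146. 146.]
230 3348 nearest u,v [-67.   8.] world [ 524. -298.  285.] in band |u|<70 min|v|: 2.0 in |v|<100, umin: [67. 67. 67.]
290 10591 nearest u,v [-67.   7.] world [ 525. -298.  308.] in band |u|<70 min|v|: 3.0 in |v|<100, umin: [66. 66. 66.]
350 13175 nearest u,v [-69.   8.] world [ 525. -300.  373.] in band |u|<70 min|v|: 5.0 in |v|<100, umin: [67. 68. 68.]
410 15586 nearest u,v [-69.   8.] world [ 526. -300.  446.] in band |u|<70 min|v|: 5.0 in |v|<100, umin: [68. 69. 69.]
470 19158 nearest u,v [-69.   5.] world [ 527. -297.  500.] in band |u|<70 min|v|: 0.0 in |v|<100, umin: [68. 68. 68.]
530 9159 nearest u,v [-68.   1.] world [ 528. -293.  570.] in band |u|<70 min|v|: 0.0 in |v|<100, umin: [67. 67. 67.]
590 6987 nearest u,v [-68.   3.] world [ 527. -294.  616.] in band |u|<70 min|v|: 0.0 in |v|<100, umin: [67. 67. 67.]
650 7146 nearest u,v [-68.   2.] world [ 527. -294.  679.] in band |u|<70 min|v|: 0.0 in |v|<100, umin: [66. 67. 67.]
```

Call:
step_arm(commands=[[9.4,0,-2.0,3.0,0,0,0],[9.4,-1.0,-4.0,2.0,0,0,0],[9.4,-1.0,-4.0,2.0,0,0,0],[9.4,-1.0,-4.0,1.5,0,0,0],[9.4,-1.0,-4.0,1.0,0,0,0],[9.4,-1.0,-4.0,0.5,0,0,0],[9.4,-1.0,-4.0,0,0,0,0],[6,-1.0,-4.0,0,0,0,0]])

```text
time: 1.6
ee_pos: [104.8, 324.5, 305.7]
tool_rot: [0.136, 0.991, 0.001, 0.0]
contact_force: [-0.1, -0.2, 0.6]
finger_gap: 0.943
finger_force: 0.0
```

```bash
python3 -c "
from h import *
print(robot.get_obs()['qpos'].round(3))"
```

```text
[-1.376e+00  3.900e-02  3.600e-02  2.124e+00 -2.000e-03  9.770e-01
 -4.000e-02]
```

Call:
step_arm(commands=[[6,4.4,-1.8,0,0,0,-0.025],[6,4.1,-2.4,0,0,0,-0.025],[6,3.7,-2.9,0,0,0,-0.025],[6,3.3,-3.4,0,0,0,-0.025],[6,2.8,-3.9,0,0,0,-0.025],[6,2.0,-4.2,0,0,0,-0.025],[6,1.2,-4.4,0,0,0,-0.025]])

```text
time: 2.3
ee_pos: [321.6, 94.3, 305.9]
tool_rot: [0.223, 0.975, 0.001, 0.001]
contact_force: [0.8, 0.1, -0.3]
finger_gap: 0.636
finger_force: 0.0
```

```bash
python3 - <<'E'
from h import *
print(robot.get_obs()['qpos'].round(3))
p,d=optics.capture("scene"); cv2.imwrite("pics/s2.png",p)
E
```

```text
[-0.843  0.023  0.489  2.144 -0.013  0.975  0.775]
```

View pics/s2.png

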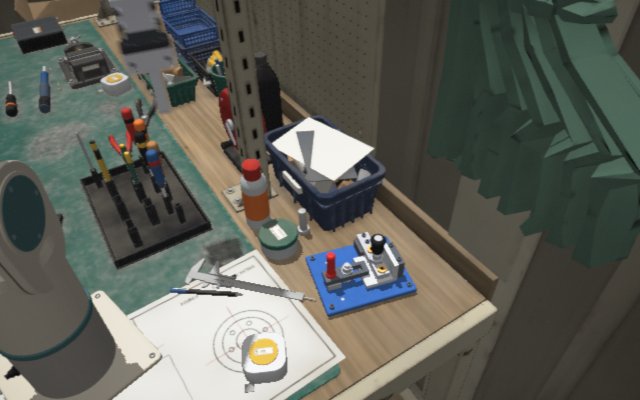

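Call:
step_arm(commands=[[6,0.8,-4.7,0,0,0,-0.025],[6,0.3,-4.8,0,0,0,-0.025],[6,-0.3,-4.8,0,0,0,-0.025],[6,-0.8,-4.7,0,0,0,0],[6,-0.8,-4.7,0,0,0,0],[6,0,-2.5,0,0,0,0],[6,0,0,0,0,0,0]])

```text
time: 3.05
ee_pos: [311.9, -169.1, 306.0]
tool_rot: [0.262, 0.965, -0.001, 0.001]
contact_force: [0.6, -0.3, 0.1]
finger_gap: 0.637
finger_force: 0.0
```

```bash
python3 - <<'E'
from h import *
s=robot.get_obs();print(s['qpos'].round(3),s['ee_pos'],s['tool_rot'])
from scipy.spatial.transform import Rotation as R
print(R.from_quat(s['tool_rot']).as_matrix().round(3))
p,d=optics.capture("wrist"); cv2.imwrite("pics/w1.png",p)
T=optics.camera_model("wrist")["cam_to_world"];print(T)
E
```

```text
[-0.389  0.079  0.878  2.113 -0.072  0.978  1.569] [ 311.85675624 -169.06467758  305.96322063] [ 2.61721693e-01  9.65142796e-01 -6.04239319e-04  8.79838296e-04]
[[-0.863  0.505  0.001]
 [ 0.505  0.863 -0.002]
 [-0.002 -0.001 -1.   ]]
[[ 5.02660968e-01 -8.28349834e-01 -2.47322671e-01  2.40116657e+02]
 [ 8.64483514e-01  4.81500565e-01  1.44310288e-01 -1.24453590e+02]
 [-4.53397576e-04 -2.86345521e-01  9.58126316e-01  4.83989850e+02]
 [ 0.00000000e+00  0.00000000e+00  0.00000000e+00  1.00000000e+00]]
```

View pics/w1.png

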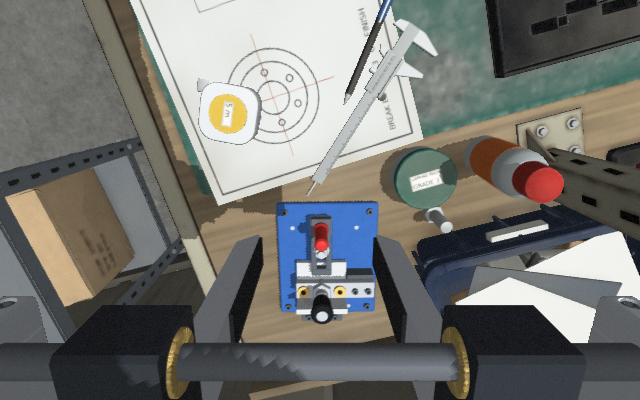

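```bash
python3 - <<'E'
from h import *
c="wrist"; M[c]=optics.camera_model(c); p,d=optics.capture(c); h=cv2.cvtColor(p,cv2.COLOR_BGR2HSV)
yy,xx=np.mgrid[:400,:640]; px=np.c_[xx.ravel(),yy.ravel()]; W=world(c,px,d.ravel()); 
q=((cv2.inRange(h,(0,150,80),(8,255,255))|cv2.inRange(h,(172,150,80),(180,255,255))).ravel()>0)&(np.hypot(*(W[:,:2]-[395,-215]).T)<40)
R=W[q]; t=R[R[:,2]>93]; print("red",len(R),R[:,2].max(),len(t),t.mean(0),(t.min(0)+t.max(0))/2)
K=W[(d.ravel()>0)&(np.hypot(*(W[:,:2]-[470,-258]).T)<25)&(W[:,2]>100)&(W[:,2]<115)]; print("knob",len(K),K.mean(0),(K.min(0)+K.max(0))/2)
Z=world(c,px,z=14); b=(cv2.inRange(h,(100,140,60),(125,255,255)).ravel()>0)&(np.hypot(*(Z[:,:2]-[435,-240]).T)<130)
print(cv2.minAreaRect(Z[b][:,:2].astype(np.float32)))
for n in("clamp_handle","knob_grip"):
    for e in optics.mark_of(c,n)[:1]: print(n,e["score"],world(c,e["point"],z=76 if n[0]=="c" else 86))
E
```

```text
red 324 95.66965322585128 86 [ 394.3256221  -212.42560467   94.21104411] [ 394.21652369 -212.51040679   94.40250144]
knob 369 [ 469.45101541 -255.36894913  104.13764195] [ 470.48796862 -256.12752508  103.90790399]
((448.7428283691406, -233.0000457763672), (139.67474365234375, 173.07669067382812), 60.44401168823242)
clamp_handle 0.79 [[ 390.99799918 -214.77446096   76.        ]]
knob_grip 0.86 [[ 471.17901109 -258.67433213   86.        ]]
```

Call:
step_arm(commands=[[6,4.1,-2.2,0,0,0,0],[6,4.1,-2.25,-1.8,0,0,0],[6,0,0,-4.5,0,0,0],[6,0,0,-4.5,0,0,0],[6,0,0,-4.5,0,0,0],[6,0,0,-4.5,0,0,0],[6,0,0,0,0,0,0]])

```text
time: 3.95
ee_pos: [391.2, -206.7, 103.6]
tool_rot: [0.257, 0.966, 0.002, -0.005]
contact_force: [-0.2, 0.6, 0.3]
finger_gap: 0.636
finger_force: 0.0
```

```bash
python3 - <<'E'
from h import *
s=robot.get_obs();print(s['qpos'].round(3),s['ee_pos'])
c="wrist"; M[c]=optics.camera_model(c); p,d=optics.capture(c); h=cv2.cvtColor(p,cv2.COLOR_BGR2HSV); cv2.imwrite("pics/w2.png",p)
yy,xx=np.mgrid[:400,:640]; px=np.c_[xx.ravel(),yy.ravel()]; W=world(c,px,d.ravel()); 
q=((cv2.inRange(h,(0,150,80),(8,255,255))|cv2.inRange(h,(172,150,80),(180,255,255))).ravel()>0)&(np.hypot(*(W[:,:2]-[395,-215]).T)<40)
R=W[q]; t=R[R[:,2]>93]; print("red",len(R),R[:,2].max(),len(t),t.mean(0),(t.min(0)+t.max(0))/2)
K=W[(d.ravel()>0)&(np.hypot(*(W[:,:2]-[470,-258]).T)<25)&(W[:,2]>103)&(W[:,2]<115)]; print("knob",len(K),K.mean(0),(K.min(0)+K.max(0))/2)
E
```

```text
[ 0.022  0.591  0.59   2.177 -0.627  0.557  2.134] [ 391.15155434 -206.72579662  103.5768276 ]
red 1247 95.94231119363573 394 [ 394.33056718 -212.61671972   94.19086352] [ 394.55107644 -212.49162062   94.47785289]
knob 731 [ 469.36907033 -255.28496354  104.86686381] [ 470.55249321 -256.07800724  105.16130623]
```

View pics/w2.png

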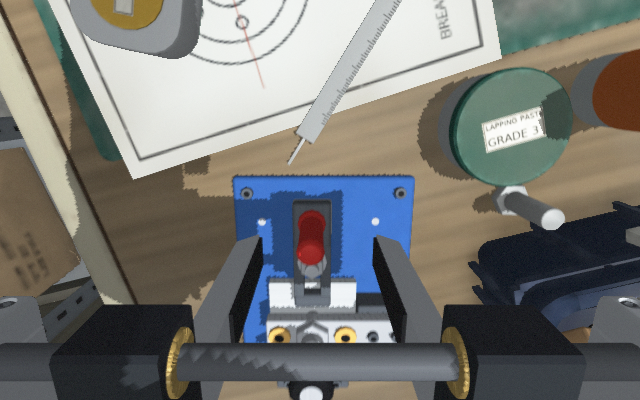

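Call:
step_arm(commands=[[6,0.32,-0.6,0,0,0,0],[6,0,0,-1.5,0,0,0],[6,0,0,-1.5,0,0,0],[6,0,0,-1.5,0,0,0],[6,0,0,0,0,0,0]])

```text
time: 4.5
ee_pos: [398.8, -216.9, 63.8]
tool_rot: [0.258, 0.966, 0.0, 0.001]
contact_force: [-0.5, 0.3, 0.1]
finger_gap: 0.64
finger_force: 0.0
```

```bash
python3 - <<'E'
from h import *
s=robot.get_obs();print(s['qpos'].round(3),s['ee_pos'],s['contact_force'])
E
```

```text
[ 0.108  0.66   0.488  2.186 -0.717  0.454  2.219] [ 398.78815838 -216.87046761   63.76507953] [-0.54917583  0.32692585  0.12355648]
```

Call:
step_arm(commands=[[6,-0.45,0.4,-0.4,0,0,0],[6,0,0,0,0,0,0],[6,0,0,0,0,0,0],[6,0,0,0,0,0,0]])

```text
time: 4.9
ee_pos: [393.2, -212.7, 59.1]
tool_rot: [0.258, 0.966, -0.0, 0.001]
contact_force: [0.2, 0.9, -0.5]
finger_gap: 0.639
finger_force: 0.0
```

Call:
step_arm(commands=[[3,0,0,0,0,0,0],[1,0,0,0,0,0,0],[1,0,0,0,0,0,0],[1,0,0,0,0,0,0],[1,0,0,0,0,0,0],[1,0,0,0,0,0,0]], squeeze=20)

```text
time: 5.5
ee_pos: [392.7, -212.4, 58.5]
tool_rot: [0.258, 0.966, 0.0, -0.0]
contact_force: [0.0, 0.8, -1.0]
finger_gap: 0.173
finger_force: 20.1
```

Call:
step_arm(commands=[[1,-0.39,0.22,0,0,0,0],[1,-0.39,0.22,0,0,0,0],[1,-0.39,0.22,0,0,0,0],[1,-0.39,0.22,0,0,0,0],[1,-0.39,0.22,0,0,0,0],[1,-0.17,0.1,0,0,0,0],[1,0,0,0,0,0,0],[1,0,0,0,0,0,0],[1,0,0,0,0,0,0]])

```text
time: 6.4
ee_pos: [372.1, -200.7, 58.5]
tool_rot: [0.258, 0.966, -0.0, 0.0]
contact_force: [3.9, -1.6, -7.0]
finger_gap: 0.168
finger_force: 20.0
```

Call:
step_arm(commands=[[1,-0.26,0.15,0,0,0,0],[1,-0.17,0.1,0,0,0,0],[1,0,0,0,0,0,0],[1,0,0,0,0,0,0]])

```text
time: 6.8
ee_pos: [372.1, -200.8, 58.6]
tool_rot: [0.258, 0.966, -0.002, 0.004]
contact_force: [13.2, -4.3, -19.3]
finger_gap: 0.172
finger_force: 20.0
```

Call:
step_arm(commands=[[1,0.26,-0.15,0,0,0,0],[1,0.17,-0.1,0,0,0,0],[6,0,0,0,0,0,0],[6,0,0,0,0,0,0],[6,0,0,0,0,0,0],[6,0,0,0,0,0,0],[6,0,0,2,0,0,0],[6,0,0,4,0,0,0],[6,0,0,4,0,0,0],[6,0,0,0,0,0,0],[6,0,0,0,0,0,0]])

```text
time: 7.9
ee_pos: [371.8, -200.0, 158.9]
tool_rot: [0.258, 0.966, 0.0, 0.001]
contact_force: [-0.3, 0.5, 0.1]
finger_gap: 0.641
finger_force: 0.0
```

```bash
python3 - <<'E'
from h import *
s=robot.get_obs();print(s['qpos'].round(3),s['ee_pos'],s['contact_force'],s['finger_gap'])
c="wrist"; M[c]=optics.camera_model(c); p,d=optics.capture(c); h=cv2.cvtColor(p,cv2.COLOR_BGR2HSV); cv2.imwrite("pics/w3.png",p)
yy,xx=np.mgrid[:400,:640]; px=np.c_[xx.ravel(),yy.ravel()]; W=world(c,px,d.ravel()); 
q=((cv2.inRange(h,(0,150,80),(8,255,255))|cv2.inRange(h,(172,150,80),(180,255,255))).ravel()>0)&(np.hypot(*(W[:,:2]-[375,-200]).T)<40)
R=W[q]; t=R[R[:,2]>93]; print("red",len(R),R[:,2].max(),len(t),t.mean(0),(t.min(0)+t.max(0))/2)
K=W[(d.ravel()>0)&(np.hypot(*(W[:,:2]-[470,-258]).T)<25)&(W[:,2]>103)&(W[:,2]<115)]; print("knob",len(K),K.mean(0),(K.min(0)+K.max(0))/2)
E
```

```text
[-0.083  0.476  0.722  2.186 -0.524  0.653  2.06 ] [ 371.80108485 -200.04029842  158.94981355] [-0.25478259  0.52894927  0.10409408] 0.6411908440086818
red 748 95.81161212444948 248 [ 373.49967481 -201.02983706   94.09595286] [ 373.49152256 -201.18544842   94.40616747]
knob 36 [ 460.49153845 -251.00427264  103.63085055] [ 460.82720177 -252.22779046  104.30047986]
```

View pics/w3.png

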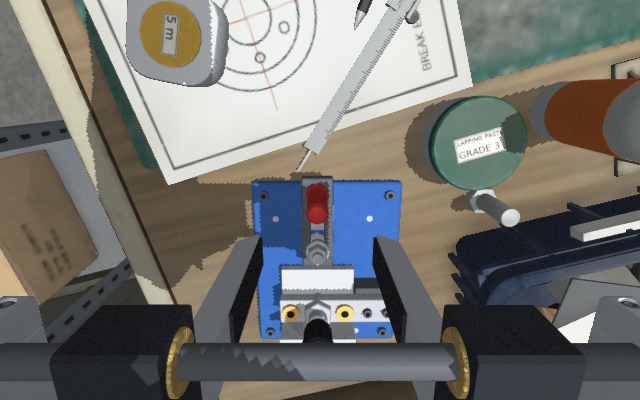

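Call:
step_arm(commands=[[6,0,0,0,-0.05,-0.087,0],[6,0,0,0,-0.05,-0.087,0],[6,2.5,-1.5,0,0,0,0],[6,2.5,-1.5,0,0,0,0],[6,2.5,-1.5,0,0,0,0],[6,2.5,-1.4,0,0,0,0],[6,0,0,0,0,0,0],[6,0,0,0,0,0,0],[6,0,0,0,0,0,0]])

```text
time: 8.85
ee_pos: [469.6, -258.5, 157.3]
tool_rot: [0.258, 0.961, -0.025, 0.095]
contact_force: [0.1, 0.4, -0.6]
finger_gap: 0.637
finger_force: 0.0
```

```bash
python3 - <<'E'
from h import *
from scipy.spatial.transform import Rotation as R
s=robot.get_obs();print(s['qpos'].round(3),s['ee_pos'],s['contact_force'],R.from_quat(s['tool_rot']).as_matrix().round(3))
p,d=optics.capture("scene"); cv2.imwrite("pics/s3.png",p)
c="wrist"; M[c]=optics.camera_model(c); p,d=optics.capture(c); yy,xx=np.mgrid[:400,:640]; W=world(c,np.c_[xx.ravel(),yy.ravel()],d.ravel()); 
K=W[(d.ravel()>0)&(np.hypot(*(W[:,:2]-[470,-258]).T)<25)&(W[:,2]>102)&(W[:,2]<115)]; print("knob",len(K),K.mean(0),(K.min(0)+K.max(0))/2)
E
```

```text
[ 0.012  0.521  0.619  2.095 -0.66   0.495  2.152] [ 469.58003873 -258.54975014  157.32610345] [ 0.07245686  0.42480821 -0.62576347] [[-0.849  0.5    0.17 ]
 [ 0.49   0.866 -0.098]
 [-0.196  0.    -0.981]]
knob 1079 [ 470.18528132 -255.89071131  104.44427406] [ 470.89066601 -256.49907288  104.53750291]
```

View pics/s3.png

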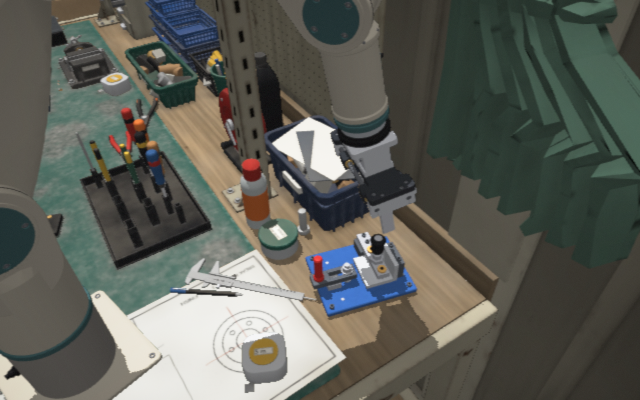

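Call:
step_arm(commands=[[6,0.35,0,-2,0,0,0],[6,0,0,-2,0,0,0],[6,0,0,-2,0,0,0],[6,0,0,-1.5,0,0,0],[6,0,0,-0.8,0,0,0],[6,0,0,0,0,0,0],[6,0,0,0,0,0,0],[6,0,0,0,0,0,0]])

```text
time: 9.75
ee_pos: [475.4, -259.7, 76.3]
tool_rot: [0.257, 0.961, -0.026, 0.097]
contact_force: [0.2, 0.3, 0.4]
finger_gap: 0.637
finger_force: 0.0
```

Call:
step_arm(commands=[[6,-0.15,0.1,-0.6,0,0,0],[6,0,0,0,0,0,0],[6,0,0,0,0,0,0],[3.5,0,0,0,0,0,0],[1.5,0,0,0,0,0,0],[1.5,0,0,0,0,0,0],[1.5,0,0,0,0,0,0],[1.5,0,0,0,0,0,0],[1.5,0,0,0,0,0,0]], squeeze=35)

```text
time: 10.65
ee_pos: [473.6, -258.4, 69.6]
tool_rot: [0.257, 0.961, -0.026, 0.097]
contact_force: [0.9, -0.1, -0.1]
finger_gap: 0.285
finger_force: 35.0
```

```bash
python3 - <<'E'
from h import *
s=robot.get_obs();print(s['qpos'].round(3),s['ee_pos'],s['contact_force'],s['finger_gap']*94)
E
```

```text
[ 0.192  0.647  0.36   2.155 -0.891  0.262  2.363] [ 473.60339911 -258.42898243   69.57066658] [ 0.91235515 -0.12224995 -0.11389599] 26.776903025928224
```

Call:
step_arm(commands=[[1.5,0,0,0.2,0,0,0],[1.5,0,0,0.2,0,0,0],[1.5,0,0,0.2,0,0,0],[1.5,0,0,0,0,0,0],[1.5,0,0,0,0,0,0]])

```text
time: 11.15
ee_pos: [473.5, -258.4, 75.4]
tool_rot: [0.257, 0.961, -0.026, 0.097]
contact_force: [1.9, -1.8, -7.4]
finger_gap: 0.286
finger_force: 35.0
```

Call:
step_arm(commands=[[1.5,0,0,0.2,0,0,0],[1.5,0,0,0.2,0,0,0],[1.5,0,0,0.2,0,0,0],[1.5,0,0,0.2,0,0,0],[1.5,0,0,0.2,0,0,0],[1.5,0,0,0.15,0,0,0],[1.5,0,0,0,0,0,0],[1.5,0,0,0,0,0,0]])

```text
time: 11.95
ee_pos: [473.5, -258.4, 87.0]
tool_rot: [0.257, 0.961, -0.026, 0.097]
contact_force: [2.5, -1.3, -11.8]
finger_gap: 0.288
finger_force: 35.0
```

Call:
step_arm(commands=[[1.5,0,0,0.1,0,0,0],[1.5,0,0,0,0,0,0],[1.5,0,0,0,0,0,0],[1.5,0,0,0,0,0,0],[1.5,0,0,0,0,0,0]])

```text
time: 12.45
ee_pos: [473.5, -258.4, 87.7]
tool_rot: [0.257, 0.961, -0.026, 0.097]
contact_force: [4.8, -3.0, -15.8]
finger_gap: 0.288
finger_force: 35.0
```

```bash
python3 - <<'E'
from h import *
s=robot.get_obs();print(s['ee_pos'],s['contact_force'],s['finger_gap']*94,s['finger_force'])
p,d=optics.capture("scene"); cv2.imwrite("pics/s4.png",cv2.resize(p[180:330,250:450],(800,600),interpolation=cv2.INTER_CUBIC))
E
```

```text
[ 473.45682974 -258.40756922   87.74931982] [  4.75904589  -2.98837493 -15.84725764] 27.111162338010093 34.99683827161789
```

View pics/s4.png

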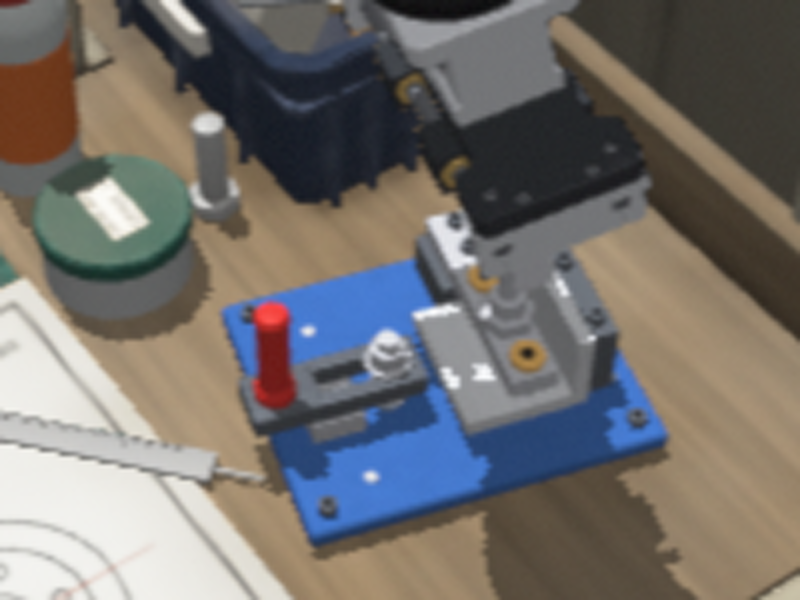

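The picture shows the knob held up, the stud at the front end of the clamp's slot at about (390,350) with the handle at (272,355), and the bracket still seated. The pull rose to 15.8 N after 18 mm, so the plunger is against its stop.

```bash
python3 -c "
from plant import robot
print(robot.hand_in())"
```

```text
the job is handed in; nothing more can be done
None
```

I slid the clamp fully back to the end of its slot, about 27.5 mm by measurement. I then pulled the plunger up 18 mm against its stop and handed the job in while still holding it there; the bracket is still seated and the spray can, tin and bolt weren't touched, but the hand-in returned no verdict.

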